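# Scan in a reagent cassette from under the analyser's flap

### The arm

A 7-joint arm with a two-finger parallel gripper is mounted at the origin on a cart in front of the work surface, level with it; the furniture and walls round the work are solid. World frame = base frame: x ahead of the robot, y to its left, z up, the work surface at z = 0. Lengths are in mm, angles in rad, forces in N, time in s.
With the tool pointing down it reaches from about 350 to 900 mm from the base axis. Payload 7.2 kg.
Tool frame: the origin (TCP) lies at the centre of the arm's flange, where the gripper is bolted on; the fingertips stand 173 mm ahead of it and the grasp point (between the pads) lies arm.grasp_offset ahead of it (arm.grasp_offset is the distance from the TCP to the grasp point, in mm); z points along the fingers, y is the line along which they close (so a half turn about z gives the same grasp; the last joint's range is limited). The gripper opens to 85 mm and grips with 20 to 120 N. Pads are 22 mm wide; open, the fingers measure 114 mm over their backs; the gripper's body (76 mm by 85 mm) begins 54 mm behind the grasp point. The pads swing forward as they close: fully open they stand 13 mm farther back than shut.
Start: joints at [1.13, 0.411, -0.013, 1.596, 0.006, 1.134, -0.082], TCP at [227.627, -582.073, 404.697] pointing down, gripper open.
Joint ranges: [-2.95, 2.95], [-0.29, 1.99], [-1.47, 1.44], [0.14, 2.54], [-1.03, 4.17], [0.13, 1.85], [-2.86, 2.86]. Speed limits (rad/s): [2.39, 2.39, 3.01, 3.01, 3.14, 3.14, 3.14].

### API

Orientations are given as a 3x3 rotation matrix whose columns are the frame's x, y, z axes.
In Python, from plant import arm gives the robot as it stands.
- The arm moves only by the tool move_arm, never from a script. Its argument "plan" is a list of rows, each a list of 2 entries, a list of its own where there are three numbers: the shift along the tool's x, y, z each as a share of 30 cm, from -1 to 1, then the turn, a rotation vector about the tool's x, y, z each as a share of 45 degrees, from -1 to 1. In form: [[[tx, ty, tz], [ax, ay, az]], ...]. A call has 1 to 5 rows; each row shifts and turns the commanded pose from where the row before left it, along the tool's axes as they then stand; what a row does not reach is not made up. A row lasts 1/12 s, in which the tool goes at most 41.7 mm and 7.16 degrees, less where a joint would pass 70% of its speed; a pose out of reach is approached as far as the arm can. A call with a number of a shift or a turn outside -1 to 1 is refused whole. A call with a gripper value outside its range is refused whole. "grip" is the gripper command: -1 is fully open, 1 is shut, values between are in proportion, set as the call begins (left out, the last holds). The fingers move at their own pace and stop on an object; "squeeze" is the grip in N (left out, the last holds). Time passes only in rows, so rows that do not move let the fingers close. It gives the time, the measured TCP pose, the force, the opening and the grip force at its end, in the units of the state.
- arm.read_state(): the state, without advancing time (a new reading comes with each control period).
- arm.snapshot(name): name is "scene" or "top" or "wrist"; returns a dict with "pixels" (420x560x3 uint8, red, green, blue), "vertical_fov" (degrees; the focal length in pixels is half the picture's height over the tangent of half this angle, whatever the lens; pixels are square), "cx", "cy" (the principal point, pixels), "k1" (the pictures are not rectified: a ray, as slopes to the right and down, at radius r is drawn at 1 + k1 r^2 times it, then the intrinsics apply), "rvec" (rotation vector, rad) and "tvec" (3), from world to camera coordinates, as OpenCV has them. Camera axes: x right, y down, z forward; pixel columns grow to the right and rows downward; lengths in mm; the calibration is good to about 2 mm. A picture is of the moment at which its call begins. There is no depth.
- arm.close_job(): hands the job in; it is judged then, once.
Trained networks look in a picture, given as the dict that the camera call returned (one of the last four; its "shot" number tells which), for a name from the list of things; names that differ only in an ending like _2 or _b are one class to them, and where a whole thing is asked for, a point or a joint stands for the part that bears it (a point fixed in the world has none). Each returns a list of dicts, best first, with "confidence" (0 to 1); they miss things now and then, are a little off and sometimes report something else, mostly with a low value. They report only what shows in the picture. A call takes as long as a camera call.
- arm.spot_in(name, picture): "rect" ([centre column, centre row, width, height] in pixels, round what is visible of it).
- arm.landmark_of(name, picture): "centre" ([column, row] in pixels: a listed point, or the origin of a listed thing).
The state is a dict: "t": time; "q": joint angles; "joint_velocities": joint speeds; "effort": joint torques, N m; "tool_pos": TCP position; "tcp_rot": TCP orientation; "wrist_force": force on the tool from outside, world axes, zero at the start; "wrist_torque": the same for the moment, N m; "grip_width": opening from 0.0 (shut) to 1.0 (fully open); "finger_force": force on a finger pad.
Only numpy, scipy, OpenCV 4.12 (cv2) and the standard library are available. Lean on these libraries where they do the work, as an engineer would, in place of code of your own. Each camera call takes 0.05 s, during which the arm holds its last target. There are 200 camera calls.

### The job

The reagent cassette with the orange handle has to be scanned: swing the analyser's grey cover flap up until it stands open, draw the orange-handled cassette straight up out of its slot, and turn it so that its barcode label squarely faces the red window of the barcode scanner in its stand. Finish while still holding it there, upright and still, the label level with the window and about 10 cm in front of it, with the flap left standing open. Leave the blue-handled cassette seated, do not knock the scanner or its stand, and do not shift the cup, the petri dish or the bottle standing nearby.

Things in the scene. Friction and masses are not known exactly. Their poses are not given: they have to be found in the camera images.
- analyser: fixed white bench analyser, 184 (x) x 246 mm (y); console with screen on its right third, 127 mm high. Origin at bench level under the flap-covered bay; x to its back, y to its left. Deck under the flap 100 mm high, with two slots at x -20, y +35 and -35 mm, each 73 (x) x 21 mm, 70 deep (floor 30 mm above the bench). Either cassette may be in either slot.
- flap (a joint): angle of the grey cover flap, rad: 0 closed, grows as its front edge swings up and back, stop at 1.85. Friction hinge: the flap (160 g) stays at any angle where it is left; about 3 N at the tab lifts it.
- flap_hinge (a point): middle of the flap's hinge line, at the back edge of the deck, 103 mm above the bench; the axis runs along the analyser's y. The flap is an opaque shell 168 mm wide, 44 mm high, reaching 170 mm forward (-x of the analyser) from this line; it hides the cassettes while closed.
- flap_tab (a point): grip point of the black lift tab sticking out forward from the middle of the flap's front: 24 mm wide (y), 11 mm thick, 36 mm long; this point is 21 mm out from the flap. Closed it is 123 mm above the bench, 191 mm in front of the hinge line and 20 mm above it, and swings round that line. Pinched across its width it can turn between the fingers. Axes as the flap's.
- orange_cassette_mid (a point): centre, half-way up, of the orange-handled cassette (108 mm tall, 110 g): white flat body 70 (x) x 18 (y) x 78 mm tall, and in the middle of its top an orange handle plate 34 (x) x 12 mm (y), from 24 to 54 mm above this point. Foot 54 mm below it. Seated, x and y are as the analyser's, z up, and the body's top stands 8 mm above the deck.
- orange_cassette_label (a point): centre of the white barcode label (52 x 50 mm) on the left (+y) broad face of the orange-handled cassette, 36 mm above its foot and 9 mm from its mid-plane. x points straight out of the label, z up the cassette.
- orange_cassette: the orange-handled cassette as a body; origin at the centre of its foot, axes as in orange_cassette_mid
- blue_cassette_mid (a point): centre, half-way up, of the other cassette, of the same form but with a blue handle; it stays seated in its slot
- scanner_stand: black barcode scanner in its gooseneck stand, fixed on the bench: round foot 112 mm across, scanner head 209 to 251 mm high, 66 mm wide, 108 mm long. Origin at bench level near the middle of the foot; the window looks along -y of this frame.
- scan_window (a point): centre of the scanner's red reading window, at the end of its head, 227 mm above the bench. x points straight out of the window, level, along the reading beam; z up.
- specimen_cup: bystander: cup with red lid, 65 mm across, 67 mm tall; origin at the centre of its foot
- petri_dish: bystander: petri dish with yellowish filling, 91 mm across, 15 mm tall; origin at the centre of its underside
- bottle: bystander: small bottle with yellow filling and blue cap, 34 mm across, 117 mm tall; origin at the centre of its foot

How it is judged:
By the outcome, as a careful person would: the job done as asked, in the order asked, and still so for the second after the job is handed in, while the arm keeps its last pose, push and grip.
It also fails if it takes over 61 s, if anything falls off the work surface, if the arm or the gripper's body presses on something with over 40 N, if the wrist force passes 120 N, or if a joint passes its speed limit or range.

## Working session

There is one attempt and no reset: what is moved stays moved. The work goes in short steps, Python scripts to look and compute and a tool call to move; the robot and the scene stay as the last step left them, time stands still between calls to the robot, and variables do not carry over. Pictures are saved under pics/ and viewed, at most 12 in all, crops included, and the job is handed in when it is done.

Besides the shell and the picture viewer there is one more tool, called after "Emit:" by a JSON object that holds its "api" and its "payload". move_arm: Moves the arm, as the interface text tells. Its arguments: {"type":"object","properties":{"plan":{"type":"array","items":{"type":"array"}},"grip":{"type":"number"},"squeeze":{"type":"number"}},"required":["plan"]}

```bash
ls; mkdir -p pics
cat > h.py <<'E'
import numpy as np, cv2, json
from plant import arm
from scipy.spatial.transform import Rotation as R
def K(p):
    f=p["pixels"].shape[0]/2/np.tan(np.radians(p["vertical_fov"])/2)
    return np.array([[f,0,p["cx"]],[0,f,p["cy"]],[0,0,1.]]),np.array([p["k1"],0,0,0,0.])
def save(p,n): cv2.imwrite("pics/"+n,cv2.cvtColor(p["pixels"],cv2.COLOR_RGB2BGR))
def ray(p,uv):
    k,d=K(p); xy=cv2.undistortPoints(np.array([[uv]],float),k,d)[0,0]
    M=cv2.Rodrigues(np.array(p["rvec"],float))[0]
    return -M.T@np.array(p["tvec"],float).ravel(), M.T@np.array([*xy,1.])
def onz(p,uv,z):
    c,d=ray(p,uv); return c+d*(z-c[2])/d[2]
def proj(p,X):
    k,d=K(p); return cv2.projectPoints(np.array(X,float).reshape(-1,3),np.array(p["rvec"],float),np.array(p["tvec"],float),k,d)[0][:,0]
def tri(rs):
    A=np.zeros((3,3));b=np.zeros(3)
    for c,d in rs:
        d=d/np.linalg.norm(d);P=np.eye(3)-np.outer(d,d);A+=P;b+=P@c
    return np.linalg.solve(A,b)
E
python3 - <<'E'
from h import *
np.set_printoptions(precision=1,suppress=True)
s=arm.read_state();print(s,arm.grasp_offset)
P={}
for n in("scene","top","wrist"):
    p=arm.snapshot(n);save(p,n+"0.png");P[n]=p
    print(n,p["vertical_fov"],ray(p,(280,210)))
Z=dict(flap_hinge=103,flap_tab=123,analyser=0,scanner_stand=0,scan_window=227,specimen_cup=0,petri_dish=0,bottle=0)
for nm,z in Z.items():
    rs=[]
    for n,p in P.items():
        l=arm.landmark_of(nm,p)
        if l: print(nm,n,[round(v) for v in l[0]["centre"]],round(l[0]["confidence"],2),onz(p,l[0]["centre"],z)); 
        if l and l[0]["confidence"]>.5: rs.append(ray(p,l[0]["centre"]))
    if len(rs)>1: print("   tri",tri(rs))
E
```

```text
pics
{'t': 0.0, 'q': array([ 1.1,  0.4, -0. ,  1.6,  0. ,  1.1, -0.1]), 'joint_velocities': array([-0.,  0.,  0.,  0., -0., -0., -0.]), 'effort': array([ -0. , -60.1,   0.7, -29.9,   0. ,   0. ,   0. ]), 'tool_pos': array([ 227.5, -581.9,  403.9]), 'tcp_rot': array([[ 0.9,  0.4, -0. ],
       [ 0.4, -0.9,  0. ],
       [-0. , -0. , -1. ]]), 'wrist_force': array([-0.1, -0.1,  0.8]), 'wrist_torque': array([-0., -0., -0.]), 'finger_force': 0.0, 'grip_width': 0.9992352469218674} 154.70000000000002
scene 51.78627745686231 (array([-23.5, 724.5, 635.7]), array([ 0.5, -0.7, -0.5]))
top 43.81972223429412 (array([ 326.4,   38.5, 1123.9]), array([ 0.2,  0. , -1. ]))
wrist 71.75963582391398 (array([ 291.5, -558.4,  373. ]), array([-0.3, -0.1, -1. ]))
flap_hinge scene [280, 186] 0.9 [ 631.3 -109.   103. ]
flap_hinge top [281, 187] 0.49 [610.9  80.  103. ]
flap_tab scene [341, 204] 0.67 [429.4 -87.9 123. ]
flap_tab top [360, 286] 0.78 [427.5 -95.4 123. ]
   tri [430.2 -94.6 119.5]
analyser scene [309, 231] 0.77 [528.1 -99.1   0. ]
analyser top [362, 241] 0.65 [ 538.7 -108.     0. ]
   tri [ 538.4 -110.3   -9.3]
scanner_stand scene [200, 277] 0.8 [618.5 216.7   0. ]
scanner_stand top [219, 189] 0.86 [616.2 220.    0. ]
   tri [615.2 219.4   3.3]
scan_window scene [196, 194] 0.79 [595.3 218.3 227. ]
scan_window top [209, 170] 0.62 [590.9 207.2 227. ]
   tri [596.4 211.4 222.3]
specimen_cup scene [232, 246] 0.67 [645.8  78.3   0. ]
specimen_cup top [278, 186] 0.87 [640.8  91.    0. ]
   tri [636.5  89.6  10.6]
petri_dish scene [316, 291] 0.71 [376.8  91.6   0. ]
petri_dish top [264, 306] 0.71 [374.3  87.8   0. ]
   tri [376.1  88.9  -1.8]
bottle scene [271, 275] 0.88 [491.1 108.    0. ]
```

View pics/scene0.png

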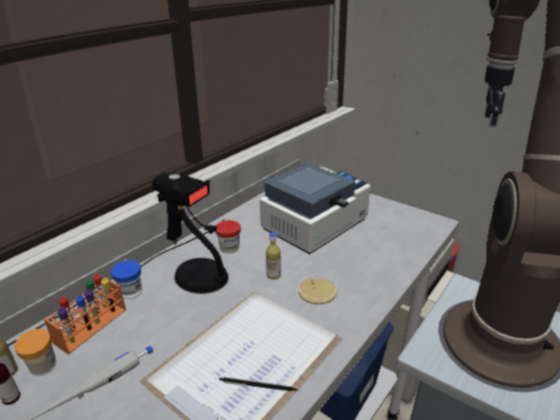

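View pics/top0.png

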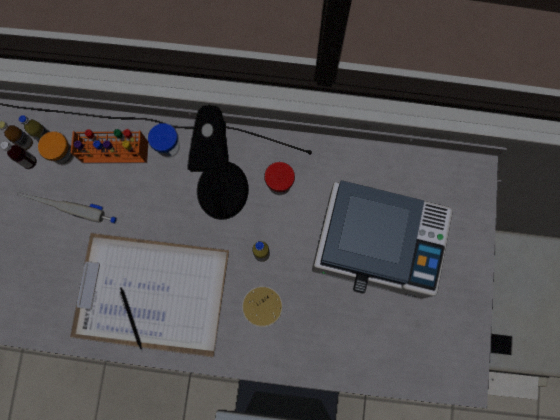

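The pictures show the closed flap with its tab at (360,286) in the top view, and the scanner head at (208,105–170) with its window facing the robot. I'll crop both in close for the headings.

Run:
```python
import cv2,numpy as np
t=cv2.imread("pics/top0.png"); t=cv2.convertScaleAbs(t,alpha=1.5,beta=15)
a=cv2.resize(t[175:305,305:460],None,fx=3.2,fy=3.2,interpolation=3)
b=cv2.resize(t[95:225,180:260],None,fx=3.2,fy=3.2,interpolation=3)
cv2.imwrite("pics/crop.png",np.hstack([a,b]));print(a.shape,b.shape)
```

```text
(416, 496, 3) (416, 256, 3)
```

View pics/crop.png

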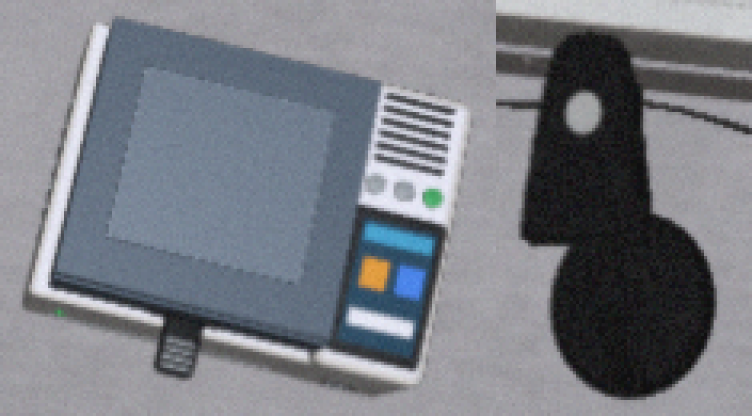

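Run:
```python
from h import *
np.set_printoptions(precision=1,suppress=True)
p=arm.snapshot("top")
c=lambda x,y,z,ox=305,oy=175: onz(p,(x/3.2+ox,y/3.2+oy),z)
F=[c(*q,145) for q in((112,18),(380,82),(330,348),(52,272))]
for f in F: print(f)
print("len",[np.linalg.norm(F[i]-F[(i+1)%4]) for i in range(4)])
for i,j in((0,3),(1,2)): d=F[i]-F[j];print("yaw",np.degrees(np.arctan2(d[1],d[0])))
for i,j in((0,1),(3,2)): d=F[i]-F[j];print("yaw",np.degrees(np.arctan2(-d[0],d[1])))
print("front mid",(F[2]+F[3])/2,"hinge mid",(F[0]+F[1])/2)
print("tab",c(178,350,126),c(195,322,126),c(172,375,126))
S=[c(x,y,251,180,95) for x,y in((50,45),(140,60),(27,240),(154,240))]
for f in S: print("scan",f)
d=(S[2]+S[3]-S[0]-S[1]);print(np.degrees(np.arctan2(d[1],d[0])))
# scene-based window
q=arm.snapshot("scene")
for r in arm.landmark_of("flap_hinge",p)[:3]: print(r)
print(arm.spot_in("scan_window",q)[:1])
s=q["pixels"].astype(int); m=((s[...,0]>180)&(s[...,1]<110)&(s[...,2]<110)).astype(np.uint8); m[:,240:]=0;m[215:]=0
n,l,st,ce=cv2.connectedComponentsWithStats(m); print(st[1:],ce[1:])
k=1+st[1:,4].argmax(); pts=np.argwhere(l==k)[:,::-1].astype(np.float32)
print(cv2.minAreaRect(pts),cv2.boxPoints(cv2.minAreaRect(pts)))
cv2.imwrite("pics/win.png",cv2.resize(cv2.cvtColor(q["pixels"],4)[160:230,140:230],None,fx=6,fy=6,interpolation=3))
```

```text
[625.5 -34.4 145. ]
[ 605.9 -200.6  145. ]
[ 441.3 -182.2  145. ]
[466.1 -14.9 145. ]
len [np.float64(167.4495074413918), np.float64(165.6274848938028), np.float64(169.07482833020114), np.float64(160.64591644529088)]
yaw -6.955252363887354
yaw -6.412115153505465
yaw -6.747133189371565
yaw -8.434922057969432
front mid [453.7 -98.5 145. ] hinge mid [ 615.7 -117.5  145. ]
tab [431.4 -95.8 126. ] [ 449.3 -104.3  126. ] [416.2 -93.6 126. ]
scan [694.7 245.  251. ]
scan [691.8 193.2 251. ]
scan [579.6 238.7 251. ]
scan [588.1 169.6 251. ]
-172.2189688151424
[{'rect': [182.1, 208.8, 55.9, 72.9], 'confidence': 0.72}]
[[190 187  17  16 122]] [[197.8 194.4]]
((197.8876495361328, 194.3202362060547), (6.1479878425598145, 21.51795768737793), 57.9946174621582) [[187.1 197.4]
 [205.4 186. ]
 [208.6 191.2]
 [190.4 202.6]]
```

View pics/win.png

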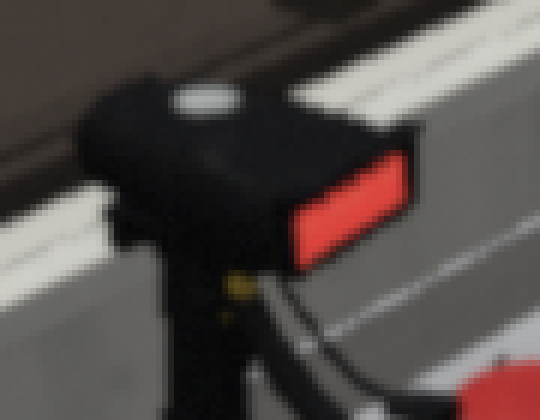

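```bash
cat >> h.py <<'E'
def down(yaw,tilt=0):
    y=np.radians(yaw); x=np.array([np.cos(y),np.sin(y),0]);z=np.array([0,0,-1.])
    M=np.column_stack([x,np.cross(z,x),z])
    return M
def pl(segs,start=None,vmax=40.,amax=6.9):
    """segs: list of (pos,Rot[,nmin]); prints rows in calls of five"""
    s=arm.read_state(); p=np.array(s["tool_pos"]);M=np.array(s["tcp_rot"])
    if start: p,M=start
    rows=[]
    for sg in segs:
        P,T=np.array(sg[0],float),sg[1]
        w=R.from_matrix(M.T@T).as_rotvec()
        n=max(1,int(np.ceil(max(np.linalg.norm(P-p)/vmax,np.degrees(np.linalg.norm(w))/amax))),sg[2] if len(sg)>2 else 1)
        p0,M0=p,M
        for i in range(1,n+1):
            pt=p0+(P-p0)*i/n; Mt=M0@R.from_rotvec(w*i/n).as_matrix()
            a=np.round(M.T@(pt-p)/300,3); b=np.round(R.from_matrix(M.T@Mt).as_rotvec()/(np.pi/4),3)
            p=p+M@a*300; M=M@R.from_rotvec(b*np.pi/4).as_matrix()
            rows.append([(a+0).tolist(),(b+0).tolist()])
    for i in range(0,len(rows),5): print(json.dumps(rows[i:i+5]).replace(" ",""))
    return p,M
def st():
    s=arm.read_state();M=s["tcp_rot"]
    print("t",round(s["t"],2),"pos",np.round(s["tool_pos"],1),"yaw",np.round(np.degrees(np.arctan2(M[1,0],M[0,0])),1),"z",np.round(M[:,2],3),"F",np.round(s["wrist_force"],1),"gw",round(s["grip_width"],3),"ff",np.round(s["finger_force"],1),"q",np.round(s["q"],2))
    return s
E
python3 - <<'E'
from h import *
q=arm.snapshot("scene"); np.set_printoptions(precision=1,suppress=True)
a,b=[onz(q,(x/6+140,y/6+160),227) for x,y in((292,238),(411,178))]
d=a-b; print("win",(a+b)/2,np.linalg.norm(d),"normal",np.degrees(np.arctan2(d[1],d[0]))+90)
pl([((426.5,-94.7,370),down(173))])
E
```

```text
win [588.  216.5 227. ] 54.76536912098907 normal 179.91736458825665
[[[0.055,-0.058,0.005],[0.0,0.0,-0.153]],[[0.061,-0.051,0.006],[0.0,0.0,-0.153]],[[0.068,-0.043,0.005],[0.0,0.0,-0.154]],[[0.071,-0.034,0.005],[0.0,0.0,-0.153]],[[0.076,-0.026,0.005],[0.0,0.0,-0.153]]]
[[[0.078,-0.017,0.006],[0.0,0.0,-0.153]],[[0.079,-0.007,0.005],[0.0,0.0,-0.153]],[[0.08,0.003,0.005],[0.0,0.0,-0.153]],[[0.079,0.012,0.005],[0.0,0.0,-0.154]],[[0.077,0.021,0.006],[0.0,0.0,-0.153]]]
[[[0.073,0.031,0.005],[0.0,0.0,-0.153]],[[0.07,0.039,0.005],[0.0,0.0,-0.153]],[[0.064,0.047,0.005],[0.0,0.0,-0.153]],[[0.058,0.055,0.006],[0.0,0.0,-0.153]],[[0.052,0.061,0.005],[0.0,0.0,-0.154]]]
[[[0.043,0.067,0.005],[0.0,0.0,-0.153]],[[0.035,0.071,0.005],[0.0,0.0,-0.153]],[[0.027,0.076,0.006],[0.0,0.0,-0.153]],[[0.017,0.077,0.005],[0.0,0.0,-0.153]],[[0.007,0.08,0.005],[0.0,0.0,-0.153]]]
[[[-0.002,0.079,0.005],[0.0,0.0,-0.154]],[[-0.011,0.079,0.006],[0.0,0.0,-0.153]]]
```

Emit:
{"api": "move_arm", "payload": {"plan": [[[0.055, -0.058, 0.005], [0, 0, -0.153]], [[0.061, -0.051, 0.006], [0, 0, -0.153]], [[0.068, -0.043, 0.005], [0, 0, -0.154]], [[0.071, -0.034, 0.005], [0, 0, -0.153]], [[0.076, -0.026, 0.005], [0, 0, -0.153]]], "grip": -1}}

```text
t: 2.02
tool_pos: [273.2, -470.2, 396.9]
tcp_rot: [[0.557, 0.831, 0.0], [0.831, -0.557, -0.0], [-0.0, 0.0, -1.0]]
wrist_force: [0.4, 0.1, 0.5]
grip_width: 1.002
finger_force: 0.0
```

Emit:
{"api": "move_arm", "payload": {"plan": [[[0.078, -0.017, 0.006], [0, 0, -0.153]], [[0.079, -0.007, 0.005], [0, 0, -0.153]], [[0.08, 0.003, 0.005], [0, 0, -0.153]], [[0.079, 0.012, 0.005], [0, 0, -0.154]], [[0.077, 0.021, 0.006], [0, 0, -0.153]]]}}

```text
t: 2.43
tool_pos: [318.2, -359.3, 389.0]
tcp_rot: [[-0.011, 1.0, 0.0], [1.0, 0.011, -0.001], [-0.001, 0.0, -1.0]]
wrist_force: [0.2, -0.8, 0.5]
grip_width: 1.001
finger_force: 0.0
```

Emit:
{"api": "move_arm", "payload": {"plan": [[[0.073, 0.031, 0.005], [0, 0, -0.153]], [[0.07, 0.039, 0.005], [0, 0, -0.153]], [[0.064, 0.047, 0.005], [0, 0, -0.153]], [[0.058, 0.055, 0.006], [0, 0, -0.153]], [[0.052, 0.061, 0.005], [0, 0, -0.154]]]}}

```text
t: 2.85
tool_pos: [363.5, -248.5, 381.1]
tcp_rot: [[-0.575, 0.818, 0.0], [0.818, 0.575, -0.001], [-0.001, -0.0, -1.0]]
wrist_force: [1.1, -0.8, -0.3]
grip_width: 0.997
finger_force: 0.0
```

Emit:
{"api": "move_arm", "payload": {"plan": [[[0.043, 0.067, 0.005], [0, 0, -0.153]], [[0.035, 0.071, 0.005], [0, 0, -0.153]], [[0.027, 0.076, 0.006], [0, 0, -0.153]], [[0.017, 0.077, 0.005], [0, 0, -0.153]], [[0.007, 0.08, 0.005], [0, 0, -0.153]]]}}

```text
t: 3.27
tool_pos: [408.7, -137.9, 373.4]
tcp_rot: [[-0.937, 0.35, 0.0], [0.35, 0.937, -0.001], [-0.001, -0.0, -1.0]]
wrist_force: [0.8, 0.1, -0.6]
grip_width: 1.003
finger_force: 0.0
```

Emit:
{"api": "move_arm", "payload": {"plan": [[[-0.002, 0.079, 0.005], [0, 0, -0.154]], [[-0.011, 0.079, 0.006], [0, 0, -0.153]], [[0, 0, 0], [0, 0, 0]], [[0, 0, 0], [0, 0, 0]]]}}

```text
t: 3.6
tool_pos: [426.7, -93.9, 370.0]
tcp_rot: [[-0.993, 0.12, 0.0], [0.12, 0.993, 0.0], [-0.0, 0.0, -1.0]]
wrist_force: [-0.6, -0.4, -0.2]
grip_width: 0.998
finger_force: 0.0
```

Run:
```python
from h import *
np.set_printoptions(precision=1,suppress=True)
st();p=arm.snapshot("wrist");save(p,"w1.png")
for n,z in(("flap_tab",123),("flap_hinge",103),("scan_window",227)):
    for r in arm.landmark_of(n,p)[:2]: print(n,r,onz(p,r["centre"],z))
```

```text
t 3.6 pos [426.7 -93.9 370. ] yaw 173.1 z [ 0.  0. -1.] F [-0.6 -0.4 -0.2] gw 0.998 ff 0.0 q [ 0.8  0.2 -0.7  2.   0.2  1.   1.4]
flap_tab {'centre': [284.5, 223.4], 'confidence': 0.7} [432.1 -93.2 123. ]
```

View pics/w1.png

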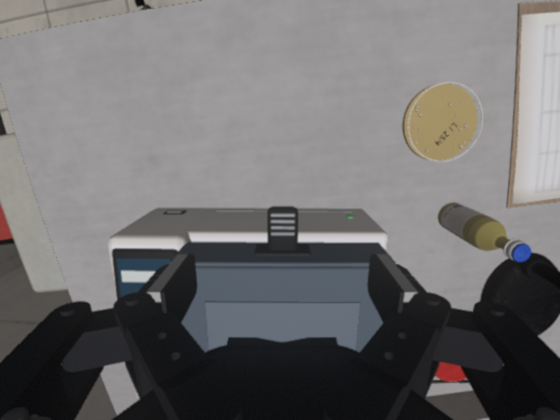

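The tab is at (284,223) and the flap sits square to the tool, so I'll go down and pinch it.

Emit:
{"api": "move_arm", "payload": {"plan": [[[-0.002, 0.002, 0.1], [0, 0, 0]], [[0, 0, 0.1], [0, 0, 0]], [[0, 0, 0.1], [0, 0, 0]], [[0, 0, 0], [0, 0, 0]]]}}

```text
t: 4.13
tool_pos: [424.9, -95.2, 275.8]
tcp_rot: [[-0.992, 0.124, -0.007], [0.124, 0.992, 0.002], [0.007, 0.001, -1.0]]
wrist_force: [-1.6, 0.1, 0.2]
grip_width: 1.001
finger_force: 0.0
```

Emit:
{"api": "move_arm", "payload": {"plan": [[[0, 0, 0], [0, 0, 0]], [[0, 0, 0], [0, 0, 0]], [[0, 0, 0], [0, 0, 0]], [[0, 0, 0], [0, 0, 0]], [[0, 0, 0], [0, 0, 0]]], "grip": 1, "squeeze": 40}}

```text
t: 4.55
tool_pos: [427.4, -94.5, 281.1]
tcp_rot: [[-0.992, 0.122, 0.002], [0.122, 0.992, -0.001], [-0.002, -0.001, -1.0]]
wrist_force: [0.1, 2.3, 1.9]
grip_width: 0.298
finger_force: 3.7
```

Emit:
{"api": "move_arm", "payload": {"plan": [[[0, 0, 0], [0, 0, 0]], [[0, 0, 0], [0, 0, 0]], [[0, 0, 0], [0, 0, 0]], [[0, 0, 0], [0, 0, 0]], [[0, 0, 0], [0, 0, 0]]]}}

```text
t: 4.97
tool_pos: [427.6, -93.6, 281.2]
tcp_rot: [[-0.993, 0.121, 0.002], [0.121, 0.993, -0.0], [-0.002, -0.0, -1.0]]
wrist_force: [-2.4, 3.3, 8.3]
grip_width: 0.269
finger_force: 41.9
```

```bash
cat > arc.py <<'E'
from h import *
# rotate tool position about the hinge line, tool kept vertical
def arc(a0,a1,n,gp0,hinge,yaw=-7,tool=173,z=103):
    u=np.array([np.cos(np.radians(yaw)),np.sin(np.radians(yaw)),0]);k=np.array([0,0,1.])
    d=gp0-hinge; r=np.hypot(d@u,d[2]); f=np.arctan2(d[2],-(d@u)); lat=d-(d@u)*u-d[2]*k
    return [(hinge+lat-u*r*np.cos(f+t)+k*r*np.sin(f+t)+[0,0,154.7],down(tool),1) for t in np.linspace(a0,a1,n+1)[1:]]
E
python3 - <<'E'
from arc import *
s=st(); g=s["tool_pos"]-[0,0,154.7]; u=np.array([.9925,-.122,0])
h=g+u*194.5; h[2]=103; print(h, g)
json.dump([g.tolist(),h.tolist()],open("arc.json","w"))
pl(arc(0,1.68,15,g,h))
E
```

```text
t 4.97 pos [427.6 -93.6 281.2] yaw 173.0 z [ 0.002 -0.    -1.   ] F [-2.4  3.3  8.3] gw 0.269 ff 41.9 q [ 0.69  0.34 -0.68  2.13  0.31  0.77  1.26]
[ 620.61783799 -117.37087187  103.        ] [427.57658799 -93.64187187 126.50479965]
[[[-0.013,0.0,-0.072],[0.0,0.003,0.001]],[[-0.021,0.0,-0.07],[0.0,0.0,0.0]],[[-0.028,0.0,-0.067],[0.0,0.0,0.0]],[[-0.036,0.0,-0.064],[0.0,0.0,0.0]],[[-0.043,0.0,-0.059],[0.0,0.0,0.0]]]
[[[-0.049,0.0,-0.055],[0.0,0.0,0.0]],[[-0.055,0.0,-0.048],[0.0,0.0,0.0]],[[-0.059,0.0,-0.042],[0.0,0.0,0.0]],[[-0.065,0.0,-0.035],[0.0,0.0,0.0]],[[-0.067,0.0,-0.027],[0.0,0.0,0.0]]]
[[[-0.071,0.0,-0.02],[0.0,0.0,0.0]],[[-0.072,0.0,-0.012],[0.0,0.0,0.0]],[[-0.073,0.0,-0.004],[0.0,0.0,0.0]],[[-0.073,0.0,0.005],[0.0,0.0,0.0]],[[-0.072,0.0,0.012],[0.0,0.0,0.0]]]
```

Emit:
{"api": "move_arm", "payload": {"plan": [[[-0.006, 0, -0.036], [0, 0, 0]], [[-0.007, 0, -0.036], [0, 0, 0]], [[-0.01, 0, -0.035], [0, 0, 0]], [[-0.011, 0, -0.035], [0, 0, 0]], [[-0.013, 0, -0.034], [0, 0, 0]]]}}

```text
t: 5.38
tool_pos: [441.0, -95.4, 333.4]
tcp_rot: [[-0.993, 0.121, 0.0], [0.121, 0.993, 0.001], [-0.0, 0.001, -1.0]]
wrist_force: [2.3, 2.2, -5.0]
grip_width: 0.268
finger_force: 39.7
```

Emit:
{"api": "move_arm", "payload": {"plan": [[[-0.015, 0, -0.033], [0, 0, 0]], [[-0.017, 0, -0.032], [0, 0, 0]], [[-0.019, 0, -0.032], [0, 0, 0]], [[-0.021, 0, -0.03], [0, 0, 0]], [[-0.022, 0, -0.029], [0, 0, 0]]]}}

```text
t: 5.8
tool_pos: [469.0, -98.9, 380.1]
tcp_rot: [[-0.993, 0.121, -0.002], [0.121, 0.993, 0.001], [0.002, 0.001, -1.0]]
wrist_force: [0.2, 4.8, -4.5]
grip_width: 0.269
finger_force: 39.7
```

Forces are low, so I'll continue the arc.

Emit:
{"api": "move_arm", "payload": {"plan": [[[-0.024, 0, -0.028], [0, 0, 0]], [[-0.025, 0, -0.027], [0, 0, 0]], [[-0.027, 0, -0.025], [0, 0, 0]], [[-0.028, 0, -0.023], [0, 0, 0]], [[-0.029, 0, -0.022], [0, 0, 0]]]}}

```text
t: 6.22
tool_pos: [508.7, -103.9, 417.5]
tcp_rot: [[-0.993, 0.121, -0.002], [0.121, 0.993, 0.001], [0.002, 0.0, -1.0]]
wrist_force: [-0.6, 4.3, -4.0]
grip_width: 0.272
finger_force: 39.5
```

Emit:
{"api": "move_arm", "payload": {"plan": [[[-0.03, 0, -0.02], [0, 0, 0]], [[-0.032, 0, -0.018], [0, 0, 0]], [[-0.033, 0, -0.017], [0, 0, 0]], [[-0.033, 0, -0.014], [0, 0, 0]], [[-0.034, 0, -0.013], [0, 0, 0]]]}}

```text
t: 6.63
tool_pos: [557.1, -109.8, 442.3]
tcp_rot: [[-0.993, 0.121, -0.002], [0.121, 0.993, 0.0], [0.002, 0.0, -1.0]]
wrist_force: [-2.5, 3.6, -0.6]
grip_width: 0.269
finger_force: 39.8
```

Emit:
{"api": "move_arm", "payload": {"plan": [[[-0.035, 0, -0.011], [0, 0, 0]], [[-0.036, 0, -0.009], [0, 0, 0]], [[-0.036, 0, -0.007], [0, 0, 0]], [[-0.036, 0, -0.005], [0, 0, 0]], [[-0.036, 0, -0.003], [0, 0, 0]]]}}

```text
t: 7.05
tool_pos: [610.6, -116.4, 453.0]
tcp_rot: [[-0.993, 0.121, -0.001], [0.121, 0.993, 0.0], [0.001, 0.0, -1.0]]
wrist_force: [-4.4, 3.9, 1.2]
grip_width: 0.272
finger_force: 40.3
```

Emit:
{"api": "move_arm", "payload": {"plan": [[[-0.037, 0, -0.001], [0, 0, 0]], [[-0.037, 0, 0.002], [0, 0, 0]], [[-0.036, 0, 0.003], [0, 0, 0]], [[-0.036, 0, 0.005], [0, 0, 0]], [[-0.036, 0, 0.007], [0, 0, 0]]]}}

```text
t: 7.47
tool_pos: [665.0, -123.2, 448.4]
tcp_rot: [[-0.993, 0.122, -0.0], [0.122, 0.993, 0.0], [0.0, 0.0, -1.0]]
wrist_force: [-3.0, 3.5, 3.2]
grip_width: 0.27
finger_force: 40.8
```

Emit:
{"api": "move_arm", "payload": {"plan": [[[0, 0, 0], [0, 0, 0]], [[0, 0, 0], [0, 0, 0]]]}}

```text
t: 7.63
tool_pos: [665.3, -123.3, 448.2]
tcp_rot: [[-0.993, 0.122, 0.002], [0.122, 0.993, 0.0], [-0.002, 0.001, -1.0]]
wrist_force: [1.2, 3.0, 3.2]
grip_width: 0.273
finger_force: 40.6
```

Run:
```python
from arc import *
s=st(); g,h=map(np.array,json.load(open("arc.json"))); d=s["tool_pos"]-[0,0,154.7]-h
u=np.array([.9925,-.122,0]);print("theta",np.arctan2(d[2],-(d@u))-.12, np.hypot(d@u,d[2]))
p=arm.snapshot("scene");save(p,"s2.png")
```

```text
t 7.63 pos [ 665.3 -123.3  448.2] yaw 173.0 z [ 0.002  0.    -1.   ] F [1.2 3.  3.2] gw 0.273 ff 40.6 q [ 0.52  0.55 -0.65  1.37  0.34  1.33  1.31]
theta 1.6829281375566372 195.7472860502411
```

View pics/s2.png

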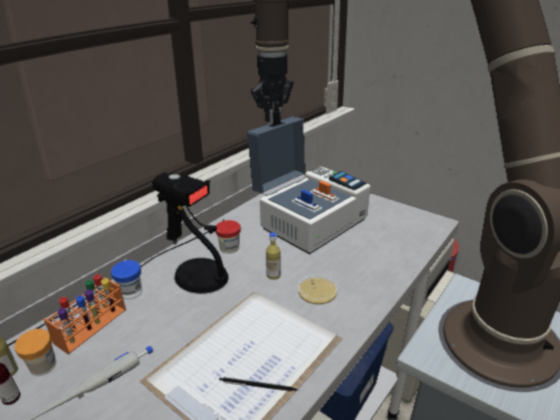

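The flap is open at about 1.68 rad. The orange handle is at (325,187) in the right slot and the blue one is in the left. I'll release and move over it.

Emit:
{"api": "move_arm", "payload": {"plan": [[[0, 0, 0], [0, 0, 0]], [[0, 0, 0], [0, 0, 0]], [[0, 0, 0], [0, 0, 0]], [[0, 0, 0], [0, 0, 0]], [[0, 0, 0], [0, 0, 0]]], "grip": -0.1}}

```text
t: 8.1
tool_pos: [664.2, -123.8, 447.2]
tcp_rot: [[-0.993, 0.122, -0.0], [0.122, 0.993, -0.0], [0.0, -0.0, -1.0]]
wrist_force: [0.4, 0.7, -0.4]
grip_width: 0.549
finger_force: 0.0
```

Emit:
{"api": "move_arm", "payload": {"plan": [[[0, 0, -0.06], [0, 0, 0]], [[0, 0, -0.1], [0, 0, 0]], [[0, 0, -0.1], [0, 0, 0]], [[0.06, 0, 0], [0, 0, 0]], [[0.1, -0.01, 0], [0, 0, 0]]]}}

```text
t: 8.52
tool_pos: [617.5, -119.9, 526.4]
tcp_rot: [[-0.993, 0.121, 0.004], [0.121, 0.993, 0.001], [-0.003, 0.002, -1.0]]
wrist_force: [-0.8, 0.1, 0.0]
grip_width: 0.553
finger_force: 0.0
```

Emit:
{"api": "move_arm", "payload": {"plan": [[[0.12, -0.02, 0], [0, 0, 0]], [[0.12, -0.02, 0.05], [0, 0, 0]], [[0.1, -0.02, 0.1], [0, 0, 0]], [[0, 0, 0.12], [0, 0, 0]], [[0, 0, 0.06], [0, 0, 0]]]}}

```text
t: 8.93
tool_pos: [511.1, -126.7, 424.8]
tcp_rot: [[-0.992, 0.124, -0.003], [0.124, 0.992, -0.002], [0.002, -0.002, -1.0]]
wrist_force: [0.7, -0.9, -0.4]
grip_width: 0.551
finger_force: 0.0
```

Emit:
{"api": "move_arm", "payload": {"plan": [[[0, 0, 0], [0, 0, 0]], [[0, 0, 0], [0, 0, 0]]]}}

```text
t: 9.1
tool_pos: [513.7, -126.0, 427.2]
tcp_rot: [[-0.993, 0.122, -0.001], [0.122, 0.993, 0.0], [0.001, 0.0, -1.0]]
wrist_force: [0.5, 0.8, 1.0]
grip_width: 0.553
finger_force: 0.0
```

Run:
```python
from h import *
np.set_printoptions(precision=1,suppress=True)
st();rs=[]
for c in("wrist","top","scene"):
    p=arm.snapshot(c)
    if c=="wrist": save(p,"w3.png")
    for n,z in(("orange_cassette_mid",84),("blue_cassette_mid",84),("flap_hinge",103)):
        for r in arm.landmark_of(n,p)[:1]: print(c,n,r,onz(p,r["centre"],z))
    a=p["pixels"]; hsv=cv2.cvtColor(a,cv2.COLOR_RGB2HSV)
    for nm,lo,hi in(("or",(5,150,120),(18,255,255)),("bl",(105,130,60),(125,255,255))):
        m=cv2.inRange(hsv,np.array(lo),np.array(hi)); n,l,s,ce=cv2.connectedComponentsWithStats(m)
        for i in np.argsort(-s[1:,4])[:3]+1: print("  ",c,nm,s[i],ce[i],onz(p,ce[i],138)) if s[i,4]>15 else 0
```

```text
t 9.1 pos [ 513.7 -126.   427.2] yaw 173.0 z [-0.  0. -1.] F [0.5 0.8 1. ] gw 0.553 ff 0.0 q [ 0.7  0.3 -0.7  1.8  0.2  1.1  1.4]
wrist orange_cassette_mid {'centre': [270.0, 188.6], 'confidence': 0.7} [ 508.8 -139.2   84. ]
wrist blue_cassette_mid {'centre': [334.6, 191.2], 'confidence': 0.79} [520.2 -69.1  84. ]
wrist flap_hinge {'centre': [301.3, 287.1], 'confidence': 0.57} [ 622.2 -117.6  103. ]
   wrist or [262 184  12  41 442] [267.6 203.4] [ 511.6 -139.7  138. ]
   wrist or [186 183  16  17 242] [193.6 191. ] [ 492.  -205.2  138. ]
   wrist or [264 166   9   9  63] [268.3 170.4] [ 481.7 -135.1  138. ]
   wrist bl [332 184  18  41 509] [341.1 203.4] [519.8 -72.6 138. ]
   wrist bl [162 181  19  20 356] [170.9 190.5] [ 488.9 -225.9  138. ]
   wrist bl [508 136  16  15 189] [515.7 142.9] [482.6  88.9 138. ]
top orange_cassette_mid {'centre': [380.1, 250.4], 'confidence': 0.72} [ 508.6 -134.2   84. ]
top blue_cassette_mid {'centre': [349.1, 242.7], 'confidence': 0.61} [516.6 -70.3  84. ]
top flap_hinge {'centre': [378.1, 194.5], 'confidence': 0.62} [ 619.  -117.3  103. ]
   top or
[... 376 characters left out ...]
 105.5 138. ]
scene orange_cassette_mid {'centre': [324.0, 198.9], 'confidence': 0.69} [ 513.7 -147.2   84. ]
scene blue_cassette_mid {'centre': [307.3, 213.0], 'confidence': 0.57} [506.7 -58.9  84. ]
scene flap_hinge {'centre': [282.4, 184.6], 'confidence': 0.84} [ 631.6 -118.   103. ]
   scene or [  61  281   64   71 1091] [ 93.3 320.7] [531.8 516.6 138. ]
   scene or [ 16 329  34  28 672] [ 32.1 342.2] [565.1 608.3 138. ]
   scene or [ 45 319  16  11  40] [ 52.4 324.1] [578.  566.2 138. ]
   scene bl [111 260  29  22 510] [125.5 270.7] [603.4 402.9 138. ]
   scene bl [371 333  18  24 142] [379.7 343.4] [144.8 271.7 138. ]
   scene bl [298 189  14  14 121] [305.8 195.8] [505.4 -48.6 138. ]
```

View pics/w3.png

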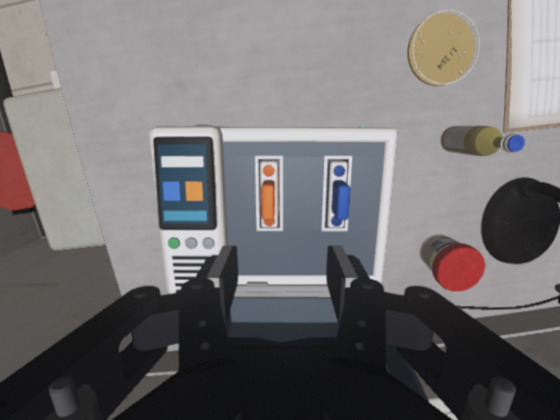

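Emit:
{"api": "move_arm", "payload": {"plan": [[[0, -0.024, 0.06], [0, 0, 0]], [[0, -0.023, 0.12], [0, 0, 0]], [[0, 0, 0.12], [0, 0, 0]], [[0, 0, 0.06], [0, 0, 0]], [[0, 0, 0], [0, 0, 0]]]}}

```text
t: 10.12
tool_pos: [510.5, -140.1, 315.1]
tcp_rot: [[-0.993, 0.122, -0.007], [0.122, 0.993, 0.002], [0.007, 0.001, -1.0]]
wrist_force: [-0.7, -0.4, -0.3]
grip_width: 0.549
finger_force: 0.0
```

Run:
```python
from h import *
np.set_printoptions(precision=1,suppress=True)
st();p=arm.snapshot("wrist");save(p,"w4.png");hsv=cv2.cvtColor(p["pixels"],cv2.COLOR_RGB2HSV)
m=cv2.inRange(hsv,np.array((5,150,120)),np.array((18,255,255)));n,l,s,ce=cv2.connectedComponentsWithStats(m)
for i in np.argsort(-s[1:,4])[:3]+1: print(s[i],ce[i],onz(p,ce[i],138))
```

```text
t 10.12 pos [ 510.5 -140.1  315.1] yaw 173.0 z [-0.  0. -1.] F [-0.7 -0.4 -0.3] gw 0.549 ff 0.0 q [ 0.7  0.4 -0.7  1.9  0.3  0.9  1.3]
[ 274  227   20   56 1067] [283.4 253.9] [ 509.  -139.7  138. ]
[149 220  28  29 746] [162.7 234. ] [ 489.7 -203.1  138. ]
[275 192  17  16 199] [283.  199.5] [ 478.6 -136.3  138. ]
```

View pics/w4.png

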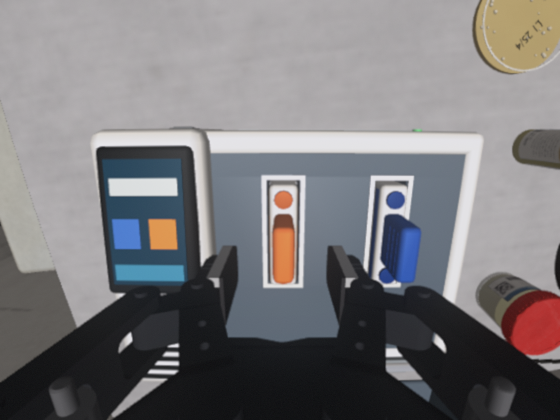

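The orange handle at (283,254) is centred between the fingertips at 237 and 329. I'll go down and grip it.

Emit:
{"api": "move_arm", "payload": {"plan": [[[0, 0, 0.04], [0, 0, 0]], [[0, 0, 0.05], [0, 0, 0]], [[0, 0, 0.03], [0, 0, 0]], [[0, 0, 0], [0, 0, 0]], [[0, 0, 0], [0, 0, 0]]]}}

```text
t: 10.58
tool_pos: [512.3, -139.8, 283.5]
tcp_rot: [[-0.993, 0.121, 0.0], [0.121, 0.993, -0.0], [-0.0, -0.0, -1.0]]
wrist_force: [0.1, 0.9, -0.6]
grip_width: 0.547
finger_force: 0.0
```

Emit:
{"api": "move_arm", "payload": {"plan": [[[0, 0, 0], [0, 0, 0]], [[0, 0, 0], [0, 0, 0]], [[0, 0, 0], [0, 0, 0]], [[0, 0, 0], [0, 0, 0]], [[0, 0, 0], [0, 0, 0]]], "grip": 1, "squeeze": 60}}

```text
t: 11.0
tool_pos: [512.5, -139.8, 284.0]
tcp_rot: [[-0.993, 0.122, 0.002], [0.122, 0.993, -0.0], [-0.002, -0.0, -1.0]]
wrist_force: [0.6, -0.0, 5.6]
grip_width: 0.127
finger_force: 59.5
```

Emit:
{"api": "move_arm", "payload": {"plan": [[[0, 0, 0], [0, 0, 0]], [[0, 0, 0], [0, 0, 0]], [[0, 0, 0], [0, 0, 0]]]}}

```text
t: 11.25
tool_pos: [512.5, -139.9, 284.0]
tcp_rot: [[-0.993, 0.122, 0.002], [0.122, 0.993, -0.001], [-0.002, -0.0, -1.0]]
wrist_force: [-0.7, 0.2, 6.7]
grip_width: 0.127
finger_force: 59.6
```

Emit:
{"api": "move_arm", "payload": {"plan": [[[0, 0, -0.02], [0, 0, 0]], [[0, 0, -0.03], [0, 0, 0]], [[0, 0, -0.03], [0, 0, 0]], [[0, 0, -0.03], [0, 0, 0]], [[0, 0, -0.03], [0, 0, 0]]]}}

```text
t: 11.67
tool_pos: [512.1, -139.9, 326.3]
tcp_rot: [[-0.993, 0.122, 0.0], [0.122, 0.993, -0.0], [-0.0, -0.0, -1.0]]
wrist_force: [0.5, -0.1, -0.3]
grip_width: 0.129
finger_force: 58.6
```

Emit:
{"api": "move_arm", "payload": {"plan": [[[0, 0, -0.03], [0, 0, 0]], [[0, 0, -0.03], [0, 0, 0]], [[0, 0, -0.04], [0, 0, 0]], [[0, 0, -0.05], [0, 0, 0]], [[0, 0, -0.05], [0, 0, 0]]]}}

```text
t: 12.08
tool_pos: [511.9, -139.8, 386.4]
tcp_rot: [[-0.993, 0.122, -0.0], [0.122, 0.993, 0.0], [0.0, 0.0, -1.0]]
wrist_force: [0.4, -0.1, -1.1]
grip_width: 0.129
finger_force: 58.6
```

Emit:
{"api": "move_arm", "payload": {"plan": [[[0, 0, -0.06], [0, 0, 0]], [[0, 0, -0.06], [0, 0, 0]], [[0, 0, -0.05], [0, 0, 0]], [[0, 0, -0.027], [0, 0, 0]], [[0, 0, 0], [0, 0, 0]]]}}

```text
t: 12.5
tool_pos: [512.4, -139.7, 446.5]
tcp_rot: [[-0.993, 0.122, 0.003], [0.122, 0.993, -0.001], [-0.003, -0.001, -1.0]]
wrist_force: [0.9, -0.3, -0.6]
grip_width: 0.128
finger_force: 58.6
```

Run:
```python
from h import *
st()
# observing pose, final heading, 60 mm short in x of the scan pose
pl([((430,140,445),down(98))],vmax=25,amax=5)
```

```text
t 12.5 pos [ 512.4 -139.7  446.5] yaw 173.0 z [ 0.003 -0.001 -1.   ] F [ 0.9 -0.3 -0.6] gw 0.128 ff 58.6 q [ 0.75  0.29 -0.7   1.73  0.2   1.19  1.44]
[[[0.024,0.056,0.0],[0.0,0.0,0.104]],[[0.029,0.053,0.0],[0.0,0.001,0.104]],[[0.033,0.051,0.001],[0.0,0.0,0.105]],[[0.037,0.049,0.0],[0.0,0.0,0.104]],[[0.04,0.045,0.0],[0.001,0.0,0.104]]]
[[[0.045,0.041,0.0],[0.0,0.001,0.104]],[[0.047,0.038,0.0],[0.0,0.0,0.104]],[[0.051,0.034,0.001],[0.0,0.0,0.104]],[[0.053,0.029,0.0],[0.0,0.0,0.105]],[[0.055,0.025,0.0],[0.0,0.001,0.104]]]
[[[0.057,0.021,0.0],[0.0,0.0,0.104]],[[0.059,0.016,0.0],[0.0,0.0,0.104]],[[0.06,0.011,0.001],[0.0,0.0,0.104]],[[0.06,0.006,0.0],[0.001,0.001,0.105]],[[0.061,0.001,0.0],[0.0,0.0,0.104]]]
[[[0.061,-0.004,0.001],[0.0,0.0,0.104]]]
```

Emit:
{"api": "move_arm", "payload": {"plan": [[[0.024, 0.056, 0], [0, 0, 0.104]], [[0.029, 0.053, 0], [0, 0.001, 0.104]], [[0.033, 0.051, 0.001], [0, 0, 0.105]], [[0.037, 0.049, 0], [0, 0, 0.104]], [[0.04, 0.045, 0], [0.001, 0, 0.104]]]}}

```text
t: 12.92
tool_pos: [485.8, -51.8, 443.1]
tcp_rot: [[-0.86, 0.51, -0.003], [0.51, 0.86, -0.0], [0.002, -0.001, -1.0]]
wrist_force: [0.1, 0.6, -1.5]
grip_width: 0.128
finger_force: 58.5
```

Emit:
{"api": "move_arm", "payload": {"plan": [[[0.045, 0.041, 0], [0, 0.001, 0.104]], [[0.047, 0.038, 0], [0, 0, 0.104]], [[0.051, 0.034, 0.001], [0, 0, 0.104]], [[0.053, 0.029, 0], [0, 0, 0.105]], [[0.055, 0.025, 0], [0, 0.001, 0.104]]]}}

```text
t: 13.33
tool_pos: [459.8, 35.5, 442.8]
tcp_rot: [[-0.586, 0.81, -0.004], [0.81, 0.586, 0.0], [0.003, -0.003, -1.0]]
wrist_force: [1.5, -0.3, -1.0]
grip_width: 0.13
finger_force: 58.5
```

Emit:
{"api": "move_arm", "payload": {"plan": [[[0.057, 0.021, 0], [0, 0, 0.104]], [[0.059, 0.016, 0], [0, 0, 0.104]], [[0.06, 0.011, 0.001], [0, 0, 0.104]], [[0.06, 0.006, 0], [0.001, 0.001, 0.105]], [[0.061, 0.001, 0], [0, 0, 0.104]]]}}

```text
t: 13.75
tool_pos: [434.3, 123.0, 442.7]
tcp_rot: [[-0.215, 0.977, -0.005], [0.977, 0.215, 0.001], [0.002, -0.004, -1.0]]
wrist_force: [0.8, -0.2, -0.2]
grip_width: 0.127
finger_force: 58.5
```

Emit:
{"api": "move_arm", "payload": {"plan": [[[0.061, -0.004, 0.001], [0, 0, 0.104]], [[0, 0, 0], [0, 0, 0]], [[0, 0, 0], [0, 0, 0]], [[0, 0, 0], [0, 0, 0]]]}}

```text
t: 14.08
tool_pos: [429.8, 139.3, 442.7]
tcp_rot: [[-0.14, 0.99, -0.004], [0.99, 0.14, 0.0], [0.001, -0.004, -1.0]]
wrist_force: [0.6, -1.2, -0.2]
grip_width: 0.127
finger_force: 58.5
```

Run:
```python
from h import *
np.set_printoptions(precision=1,suppress=True)
st();P={c:arm.snapshot(c) for c in("wrist","scene","top")}
save(P["wrist"],"w5.png")
print("win proj",proj(P["wrist"],(592,212,227)))
for n in("scan_window","scanner_stand","orange_cassette_label","orange_cassette_mid"):
    for c,p in P.items():
        for r in arm.landmark_of(n,p)[:1]: print(n,c,r)
cv2.imwrite("pics/c5.png",np.hstack([cv2.cvtColor(P["wrist"]["pixels"],4)[:, :400] if 0 else cv2.cvtColor(P["wrist"]["pixels"],4)]))
```

```text
t 14.08 pos [429.8 139.3 442.7] yaw 98.1 z [-0.  0. -1.] F [ 0.6 -1.2 -0.2] gw 0.127 ff 58.5 q [ 0.3  0.1 -0.7  1.9  0.1  1.1 -0.4]
win proj [[541.8 160. ]]
scan_window wrist {'centre': [549.9, 162.7], 'confidence': 0.87}
scan_window scene {'centre': [199.7, 190.8], 'confidence': 0.91}
scan_window top {'centre': [208.5, 169.5], 'confidence': 0.69}
scanner_stand wrist {'centre': [422.9, 144.6], 'confidence': 0.56}
scanner_stand scene {'centre': [201.4, 277.7], 'confidence': 0.95}
orange_cassette_label wrist {'centre': [414.9, 229.3], 'confidence': 0.42}
orange_cassette_label scene {'centre': [279.3, 202.6], 'confidence': 0.74}
orange_cassette_mid wrist {'centre': [281.6, 235.6], 'confidence': 0.57}
orange_cassette_mid scene {'centre': [280.6, 195.4], 'confidence': 0.76}
```

View pics/w5.png

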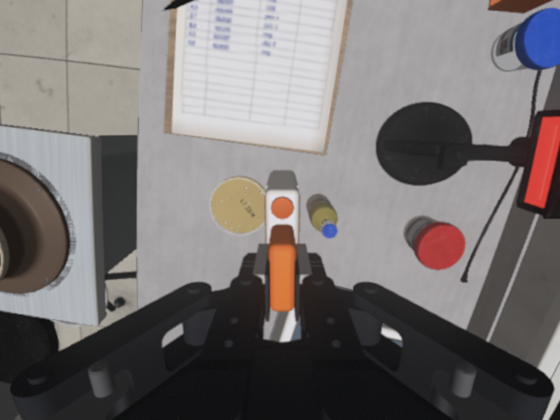

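The cassette is held and hangs upright. The red window is at the right edge, about (543,160). I'll shift 45 mm toward it to get the whole window in view.

Emit:
{"api": "move_arm", "payload": {"plan": [[[0.005, 0.04, -0.003], [0, 0, 0]], [[0.005, 0.06, 0], [0, 0, 0]], [[0.003, 0.05, 0], [0, 0, 0]], [[0, 0, 0], [0, 0, 0]], [[0, 0, 0], [0, 0, 0]]]}}

```text
t: 15.25
tool_pos: [473.9, 150.2, 443.6]
tcp_rot: [[-0.139, 0.99, -0.004], [0.99, 0.139, 0.002], [0.002, -0.004, -1.0]]
wrist_force: [0.2, 0.9, -1.5]
grip_width: 0.128
finger_force: 58.6
```

```bash
cat > win.py <<'E'
from h import *
from scipy.optimize import least_squares
np.set_printoptions(precision=2,suppress=True)
s=st();P=[arm.snapshot(c) for c in("wrist","scene")]
save(P[0],"w6.png"); C=[]
for p in P:
    a=p["pixels"].astype(int); m=((a[...,0]>170)&(a[...,1]<110)&(a[...,2]<110)).astype(np.uint8)
    q=proj(p,(592,212,227))[0]; n,l,stt,ce=cv2.connectedComponentsWithStats(m)
    i=min(range(1,n),key=lambda i:np.hypot(*(ce[i]-q)) if stt[i,4]>60 else 1e9); print(stt[i],ce[i],q)
    big=cv2.resize((l==i).astype(np.uint8)*255,None,fx=8,fy=8,interpolation=cv2.INTER_LINEAR)
    c=max(cv2.findContours((big>127).astype(np.uint8),0,1)[0],key=cv2.contourArea)
    h=cv2.approxPolyN(c,4) if hasattr(cv2,"approxPolyN") else None
    C.append((h.reshape(-1,2)+.5)/8-.5); print(C[-1])
def quad(v):
    x,y,z,t,w,h=v; L=np.array([-np.sin(t),np.cos(t),0])  # t: heading of the outward normal
    return np.array([[x,y,z]+a*L*w/2+b*np.array([0,0,h/2]) for a,b in((1,1),(1,-1),(-1,-1),(-1,1))])
def match(c,q):
    from scipy.optimize import linear_sum_assignment as A
    D=np.linalg.norm(c[:,None]-q[None],axis=2);_,j=A(D.T);return c[j]
def fit(idx,z=None):
    def f(v):
        v=np.r_[v[:2],z or v[2],v[3:]]
        return np.concatenate([(match(C[i],proj(P[i],quad(v)))-proj(P[i],quad(v))).ravel() for i in idx])
    r=least_squares(f,[592,212,227,np.pi,45,20],x_scale=[1,1,1,.05,1,1]); v=r.x
    print(idx,v[:3],"heading",np.degrees(v[3])%360,"wh",v[4:],"rms",np.sqrt(np.mean(r.fun**2)));return v
if C[0].shape==(4,2): fit([0],227.); fit([0,1])
E
python3 win.py
```

```text
t 15.25 pos [473.9 150.2 443.6] yaw 98.0 z [-0.  0. -1.] F [ 0.2  0.9 -1.5] gw 0.128 ff 58.6 q [ 0.22  0.23 -0.73  1.81  0.16  1.17 -0.42]
[ 464  122   28   90 1121] [477.25 165.31] [474.52 165.86]
[[475.31 212.44]
 [462.94 207.19]
 [477.69 122.69]
 [492.69 120.81]]
[190 186  17  17 127] [197.85 194.31] [199.06 193.19]
[[206.44 193.44]
 [189.56 203.56]
 [189.56 194.81]
 [206.44 184.69]]
[0] [ 593.87  211.35 -446.43] heading 186.9480772723523 wh [57.41 14.11] rms 0.3828418119719917
[0, 1] [595.97 211.3  223.89] heading 187.0893132478318 wh [58.08 15.28] rms 0.841575429578674
```

Run:
```python
import cv2
a=cv2.imread("pics/w6.png");cv2.imwrite("pics/w6c.png",cv2.resize(a[80:280,360:560],None,fx=2.9,fy=2.9,interpolation=2))
```

```text
(no output)
```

View pics/w6c.png

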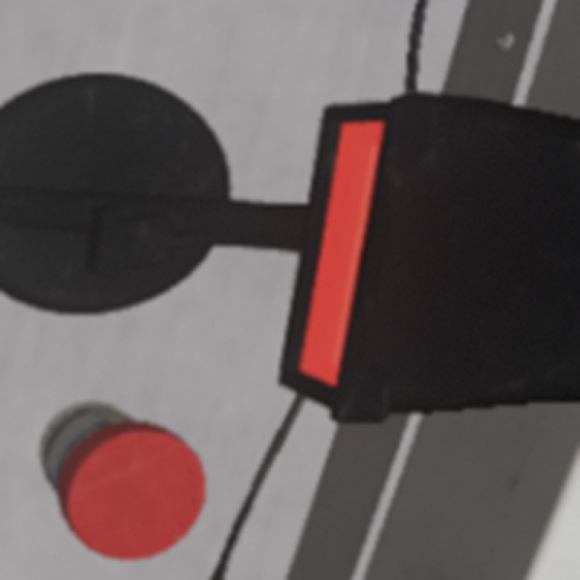

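The wrist and scene views agree: window at (594.5, 211.3), facing about 187°. Now the final approach.

Emit:
{"api": "move_arm", "payload": {"plan": [[[0.02, 0.008, -0.005], [0, 0, 0.011]], [[0.04, 0.017, 0], [0, 0, 0.011]], [[0.05, 0.021, 0], [0, 0, 0]], [[0.03, 0.012, 0], [0, 0, 0]], [[0.012, 0.005, 0], [0, 0, 0]]]}}

```text
t: 15.77
tool_pos: [486.4, 199.5, 445.8]
tcp_rot: [[-0.124, 0.992, -0.003], [0.992, 0.124, 0.002], [0.002, -0.003, -1.0]]
wrist_force: [1.3, -0.7, -1.4]
grip_width: 0.127
finger_force: 58.7
```

Emit:
{"api": "move_arm", "payload": {"plan": [[[0, 0, 0], [0, 0, 0]], [[0, 0, 0], [0, 0, 0]], [[0, 0, 0], [0, 0, 0]], [[0, 0, 0], [0, 0, 0]], [[0, 0, 0], [0, 0, 0]]]}}

```text
t: 16.18
tool_pos: [486.8, 197.1, 445.5]
tcp_rot: [[-0.121, 0.993, -0.003], [0.993, 0.121, 0.001], [0.001, -0.003, -1.0]]
wrist_force: [-0.6, 0.0, 0.0]
grip_width: 0.125
finger_force: 58.7
```

```bash
sed -i 's/fit(\[0\],227.); //' win.py
cat >> win.py <<'E'
p=P[0]; hsv=cv2.cvtColor(p["pixels"],cv2.COLOR_RGB2HSV)
m=cv2.inRange(hsv,np.array((5,150,120)),np.array((18,255,255)));n,l,t,ce=cv2.connectedComponentsWithStats(m)
for i in np.argsort(-t[1:,4])[:2]+1: print(t[i],ce[i],cv2.minAreaRect(np.argwhere(l==i)[:,::-1].astype(np.float32)))
T=s["tool_pos"]; foot=T-[0,0,254]; print("mid exp",proj(p,foot+[0,0,54])[0],"handle top corners exp")
x=np.array([np.cos(np.radians(7-90)),np.sin(np.radians(7-90)),0]);y=np.array([-x[1],x[0],0])
print(proj(p,[foot+x*a+y*b+[0,0,108] for a,b in((17,6),(-17,6),(-17,-6),(17,-6))]))
for q in P:
    for n in("orange_cassette_label","orange_cassette_mid"):
        for r in arm.landmark_of(n,q)[:1]: print(n,r,"exp",proj(q,foot+([0,0,54] if "mid" in n else y*9+[0,0,36]))[0])
f=arm.landmark_of("flap_tab",P[1])[:1];print(f)
b=arm.landmark_of("bottle",P[1])[:1];print(b)
a=cv2.cvtColor(P[1]["pixels"],4)[100:310,140:420];w=cv2.cvtColor(P[0]["pixels"],4)[120:400,180:420]
cv2.imwrite("pics/fin.png",np.hstack([cv2.resize(a,(480,360)),cv2.resize(w,(308,360))]))
E
python3 win.py
```

```text
t 16.18 pos [486.8 197.1 445.5] yaw 97.0 z [-0.  0. -1.] F [-0.6  0.   0. ] gw 0.125 ff 58.7 q [ 0.12  0.29 -0.73  1.74  0.2   1.19 -0.55]
[429 186  19  79 610] [437.8  224.07] [434.97 226.85]
[[447.94 187.81]
 [435.69 266.19]
 [428.31 258.81]
 [439.06 184.94]]
[190 186  17  18 128] [197.79 194.38] [199.06 193.19]
[[206.44 193.19]
 [189.56 203.81]
 [189.56 194.81]
 [206.44 184.69]]
[0, 1] [595.17 212.28 224.34] heading 187.11926133187202 wh [55.94 13.16] rms 0.9254685147108226
[ 268  243   28   68 1675] [281.75 275.85] ((281.5, 276.5), (67.0, 27.0), 90.0)
[ 434    0   71   42 1186] [456.92  18.36] ((469.0, 20.5), (41.0, 70.0), 90.0)
mid exp [280.99 239.51] handle top corners exp
[[293.37 316.71]
 [294.33 248.59]
 [266.29 248.55]
 [267.38 316.65]]
orange_cassette_mid {'centre': [281.8, 235.6], 'confidence': 0.64} exp [280.99 239.51]
orange_cassette_label {'centre': [235.4, 203.1], 'confidence': 0.97} exp [237.93 204.13]
[{'centre': [275.4, 116.7], 'confidence': 0.7}]
[{'centre': [270.9, 275.9], 'confidence': 0.74}]
```

View pics/fin.png

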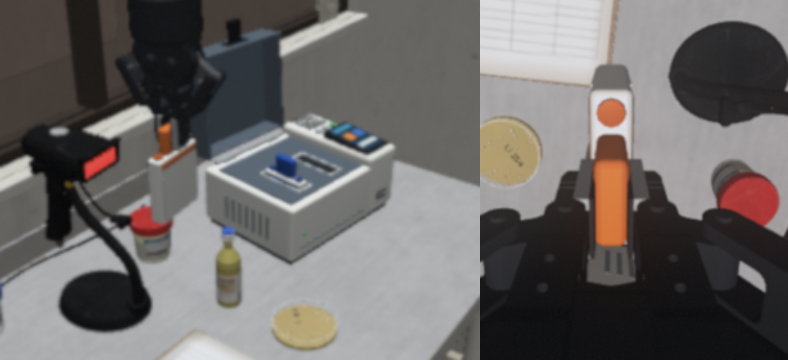

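The cassette hangs upright in front of the window. The flap is standing, the blue cassette is seated and the bystanders haven't moved, so I'm handing in.

```bash
python3 -c "
from h import *
st(); print(arm.close_job())"
```

```text
t 16.58 pos [486.8 197.7 445.5] yaw 97.0 z [-0.003  0.001 -1.   ] F [-0.2  0.  -1.7] gw 0.133 ff 58.7 q [ 0.12  0.29 -0.73  1.74  0.2   1.19 -0.55]
the job is handed in; nothing more can be done
None
```

The job is handed in at 16.6 s: by my measurements the arm holds the orange cassette upright and still, its label square to the scanner window and about 10 cm in front, with the flap standing open at about 1.68 rad; no verdict came back.

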